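Issue one piston blank from the magazine to a repair kit

TASK

Push the red knob of the blue dispenser all the way in, so that its slide feeds one round brass blank out of the magazine onto the tongue, and let the knob spring fully back out. Then pick that blank up and lay it gently, flat, in the empty pocket of the white kit tray. Dispense only one blank, and leave the other kit parts and the steel flange where they are.

Things in the scene. Friction and masses are not known exactly. Their poses are not given: they have to be found in the camera images.
- dispenser: Blue dispenser for round blanks, fixed to the bench. Origin on the bench (z = 0) under the axis of its upright magazine; +x is the way the slide is pushed and the blank comes out, z is up. The flat bed under slide and lowest blank is 45 mm above the bench. A steel foot, 70 mm wide and 6 mm high, reaches from x = -109 to +41 mm.
- magazine (a point): Point on the magazine's axis at bed height (45 mm above the bench); axes as the dispenser's. The square blue magazine is 49 x 49 mm outside, open at the top, its top edge 101 mm above the bench; it holds three blanks.
- tongue (a point): Where the fed blank's centre comes to stand: on top of the steel tongue, 45 mm above the bench, 69 mm in front of the magazine's axis; axes as the dispenser's. The tongue is 24 mm wide, 6 mm thick, level with the bed, from x = +25 to +105 mm of the dispenser, with an 8 mm lip at its end. Fingers can straddle it; a 16 mm wide rib under it ends at x = 51 mm.
- feed_slide (a joint): Travel of the sprung slide in m: 0 = fully out (rest), 0.074 = fully in (hard stop). Its spring gives about 7 N at rest, 12 N fully in; let go, it returns to 0 within about a second. Its nose meets the lowest blank after some 6 mm and pushes it along; at full stroke the blank is 69 mm in front of the magazine's axis, and stays there when the slide returns and the next blank drops.
- knob_face (a point): Centre of the rear (pushing) face of the red round knob on the slide: 40 mm diameter, 14 mm thick, upright, its face looking to the dispenser's -x. At rest 138 mm behind the magazine's axis, 53 mm above the bench; moves with the slide. Push it to the dispenser's +x. The bench below and behind it is clear.
- blank_1 (a point): Centre of the lowest blank in the magazine, the one to be dispensed: solid brass-coloured disc, 40 mm diameter, 16 mm thick, about 70 g, lying flat (its z axis upright). Starts 53 mm above the bench, inside the magazine.
- blank1: The same lowest blank, origin at the centre of its underside, z along the disc's axis.
- blank_2 (a point): Centre of the second blank, the same kind, on top of the first; it must stay in the magazine.
- blank_3 (a point): Centre of the third (top) blank, the same kind; it must stay in the magazine.
- kit_tray: White open kit tray, 205 x 205 mm, 22 mm high, fixed to the bench, at any yaw. Origin under its centre; walls and dividers 4 mm thick, floor 4 mm thick; four pockets, each 96 x 96 mm inside, centres 50 mm from the origin along its x and y. Three hold a part (coil, fitting, piston); the pocket at -x, -y is empty.
- empty_pocket (a point): Centre of the floor of the empty pocket, 4 mm above the bench; axes parallel to the tray's sides (the pocket's walls).
- coil: Kit part: black solenoid coil, 36 x 36 x 57 mm high, standing in a pocket. Origin under its centre.
- fitting: Kit part: steel fitting, 32 mm diameter, 30 mm high. Origin under its centre.
- piston: Kit part: dark grooved piston, 36 mm diameter, 28 mm high. Origin under its centre.
- flange: Bystander: steel flange, 76 mm diameter, 32 mm high, origin under its centre.

How it is judged:
On the way:
1. the slide is pushed fully in (within 4 mm of its stop) and the lowest blank stands out on the tongue (value of joint feed_slide above 0.07 m and x of blank_1 in the frame of dispenser between 0.06 and 0.095 m and height (world z) of blank_1 above 0.047 m), for 0.1 s.
At the end, for the whole second after the job is handed in: The dispensed blank lies flat (within 0.12 rad) on the floor of the empty pocket (centre within 32 mm of the pocket's centre along each side: anywhere inside), the slide is back out (within 4 mm), and the other two blanks are still in the magazine (within 12 mm of its axis) (x of blank_1 in the frame of empty_pocket between -0.032 and 0.032 m and y of blank_1 in the frame of empty_pocket between -0.032 and 0.032 m and height (world z) of blank_1 between 0.008 and 0.016 m and angle between blank_1's own z axis and vertical below 0.12 rad and value of joint feed_slide below 0.004 m and velocity of joint feed_slide below 0.01 m/s and horizontal distance between each of blank_2, blank_3 and magazine below 0.012 m); the robot touches nothing.
It fails at once if a second or third blank leaves the magazine (horizontal distance between any of blank_2, blank_3 and magazine above 0.02 m).
It fails at once if one of the three kit parts or the flange is moved more than 25 mm (distance of any of coil, fitting, piston, flange from where it was at the start of the episode above 0.025 m).
It fails at once if the blank is dropped or thrown into the pocket (faster than 0.8 m/s close to it) (linear speed of blank1 above 0.8 m/s and distance between blank_1 and empty_pocket below 0.08 m).
It also fails if it takes over 51 s, if anything falls off the work surface, if the arm or the gripper's body presses on something with over 40 N, if the wrist force passes 120 N, or if a joint passes its speed limit or range.

ROBOT

A 6-joint arm with a two-finger parallel gripper is mounted at the origin on the work surface. World frame = base frame: x ahead of the robot, y to its left, z up, the work surface at z = 0. Lengths are in m, angles in rad, forces in N, time in s.
With the tool pointing down it reaches from about 0.15 to 0.775 m from the base axis. Payload 6.1 kg.
Tool frame: the origin (TCP) lies midway between the tips of the shut fingers; the grasp point (between the pads) lies 19 mm behind it (bot.grip_depth is the distance from the TCP to the grasp point, in m); z points along the fingers, y is the line along which they close (so a half turn about z gives the same grasp; the last joint's range is limited). The gripper opens to 85 mm and grips with 20 to 120 N. Pads are 22 mm wide; open, the fingers measure 114 mm over their backs; the gripper's body (76 mm by 85 mm) begins 54 mm behind the grasp point. The pads swing forward as they close: fully open they stand 13 mm farther back than shut.
Start: joints at [-1.187, 0.126, -0.04, 1.405, 0, 1.571], TCP at [0.197, -0.487, 0.198] pointing down, gripper open.
Joint ranges: [-2.72, 2.72], [-0.95, 1.95], [-1.27, 1.35], [-1.78, 2.02], [-1.46, 1.47], [-3.14, 3.14]. Speed limits (rad/s): [2.39, 2.39, 3.01, 3.14, 3.14, 3.14].

INTERFACE

Orientations are given as a rotation vector (axis times angle).
In Python, from bench import bot, imaging gives the robot as it stands. The module is installed in compiled form; this text tells all that it offers.
- The arm moves only by the tool move_arm, never from a script. Its arguments are lists of equal length, an entry for each row: "hand": the finger opening in m, from 0 to 0.0854; "xyz": the shift along the tool's x, y, z in m, a list of three; "yaw": the turn about the tool's z in rad. In form: {"hand": [hand, ...], "xyz": [[x, y, z], ...], "yaw": [yaw, ...]}. A call has 1 to 10 rows; each row shifts and turns the commanded pose from where the row before left it, along the tool's axes as they then stand; what a row does not reach is not made up. A row lasts 1/12 s, in which the tool goes at most 41.7 mm and 7.16 degrees, less where a joint would pass 70% of its speed; a pose out of reach is approached as far as the arm can. A call is refused whole if a number of a shift passes 0.0417 or a number of a turn 0.125, either way. A call with a gripper value outside its range is refused whole. The fingers move at their own pace and stop on an object; "grip_force" is the grip in N (left out, the last holds). Time passes only in rows, so rows that do not move let the fingers close. It gives the time, the measured TCP pose, the force, the opening and the grip force at its end, in the units of the state.
- bot.read_state(): the state, without advancing time (a new reading comes with each control period).
- imaging.grab_frame(name): name is "side" or "top"; returns (picture, depth): 420x560x3 uint8, red, green, blue; 420x560 float32, m along the optical axis (not along the pixel's ray), 0 where there is no reading.
- imaging.camera_params(name): a dict with "fx", "fy", "cx", "cy" (pixels), "R" (3x3) and "t" (3): a world point X has camera coordinates R X + t. Camera axes: x right, y down, z forward; pixel columns grow to the right and rows downward; lengths in m; the calibration is good to about 2 mm. A picture is of the moment at which its call begins. camera_params takes no time and is no camera call.
- bot.close_job(): hands the job in; it is judged then, once.
The state is a dict: "clock": time; "qpos": joint angles; "joint_velocities": joint speeds; "joint_torque": joint torques, N m; "tcp_pos": TCP position; "orientation": TCP orientation; "contact_force": force on the tool from outside, world axes, zero at the start; "ft_torque": the same for the moment, N m; "finger_gap": opening from 0.0 (shut) to 1.0 (fully open); "finger_force": force on a finger pad.
Only numpy, scipy, OpenCV 4.12 (cv2) and the standard library are available. Lean on these libraries where they do the work, as an engineer would, in place of code of your own. Each camera call takes 0.05 s, during which the arm holds its last target. There are 200 camera calls.

## Working session

There is one attempt and no reset: what is moved stays moved. The work goes in short steps, Python scripts to look and compute and a tool call to move; the robot and the scene stay as the last step left them, time stands still between calls to the robot, and variables do not carry over. Pictures are saved under pics/ and viewed, at most 10 in all, crops included, and the job is handed in when it is done.

Besides the shell and the picture viewer there is one more tool, called after "Call:" by a JSON object that holds its "op" and its "data", one argument or row to a line. move_arm: Moves the arm, as the interface text tells. Its arguments: {"type":"object","properties":{"hand":{"type":"array","items":{"type":"number"}},"xyz":{"type":"array","items":{"type":"array","items":{"type":"number"}}},"yaw":{"type":"array","items":{"type":"number"}},"grip_force":{"type":"number"}},"required":["hand","xyz","yaw"]}

```bash
mkdir -p pics; python3 - <<'E'
from bench import bot, imaging
import cv2, numpy as np
for n in ("top","side"):
    p,d=imaging.grab_frame(n); cv2.imwrite(f"pics/{n}0.png",p[:,:,::-1]); np.savez(f"{n}0.npz",p=p,d=d,**imaging.camera_params(n))
s=bot.read_state(); print(s["clock"],s["tcp_pos"],s["orientation"],s["finger_gap"],bot.grip_depth)
E
```

```text
0.1 [ 0.19642226 -0.48644036  0.19720182] [-3.08254633e+00 -5.98916787e-01  4.27845050e-04] 0.9976563491839289 0.0187
```

View pics/top0.png

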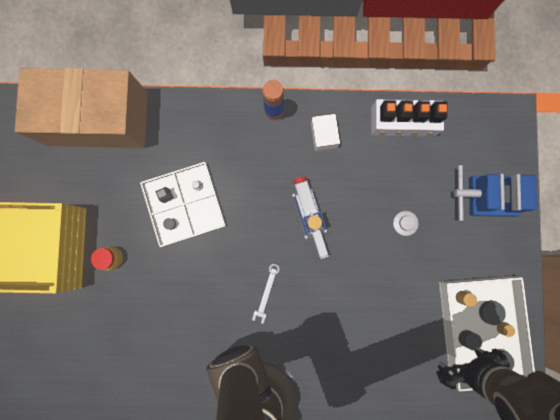

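View pics/side0.png

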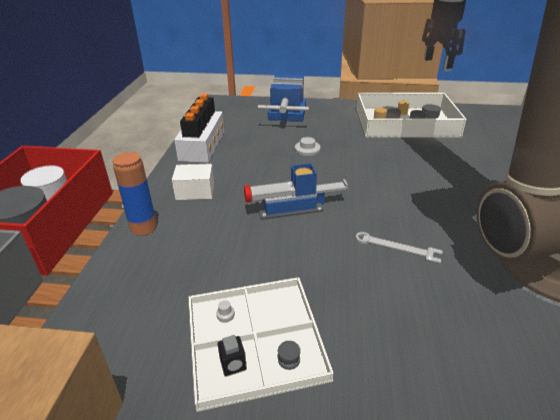

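The top view shows the knob at about (300,182), the magazine at (314,222), the tongue end at (325,256) and the tray centre at (183,204). The empty pocket is at about (203,215), and the flange is at (406,223). The side view confirms this layout.

```bash
cat > h.py <<'E'
import numpy as np, cv2
def load(n):
    z=np.load(n); return z
def cloud(z):
    d=z["d"]; v,u=np.mgrid[:d.shape[0],:d.shape[1]]
    c=np.stack([(u-z["cx"])/z["fx"]*d,(v-z["cy"])/z["fy"]*d,d],-1)
    return (c-z["t"])@z["R"]
E
python3 - <<'E'
from h import *
for n in ("top0.npz","side0.npz"):
    z=load(n); W=cloud(z); p=z["p"]; d=z["d"]; hsv=cv2.cvtColor(p,cv2.COLOR_RGB2HSV)
    H,S,V=[hsv[...,i].astype(int) for i in range(3)]
    v,u=np.mgrid[:420,:560]
    if n[0]=="t": D=(u>285)&(u<340)&(v>165)&(v<270); T=(u>130)&(u<235)&(v>150)&(v<255)
    else: D=(u>235)&(u<355)&(v>155)&(v<225); T=(u>180)&(u<335)&(v>275)&(v<405)
    print(n, z["fx"], "cam", -z["R"].T@z["t"], "bench z", np.median(W[T|D][...,2]))
    def rep(name,m):
        q=W[m&(d>0)]; 
        if len(q): print(name,len(q),"mean",q.mean(0).round(4),"min",q.min(0).round(4),"max",q.max(0).round(4))
    red=D&((H<6)|(H>174))&(S>150); rep("red",red)
    rep("brass",D&(H>8)&(H<28)&(S>90)&(V>90))
    rep("magtop",D&(abs(W[...,2]-.101)<.006))
    q=W[D&(W[...,2]>.03)&(W[...,2]<.075)&(d>0)]
    c=q[:,:2].mean(0); w,vv=np.linalg.eigh(np.cov((q[:,:2]-c).T)); a=vv[:,1]; s=(q[:,:2]-c)@a
    print("axis",a,np.arctan2(a[1],a[0]),c,s.min(),s.max(),"ends",c+a*s.min(),c+a*s.max())
    t=T&(V>110)&(S<70)&(W[...,2]>-.01)&(d>0)
    q=W[t]; 
    r=cv2.minAreaRect((q[:,:2]*1000).astype(np.float32)); print("tray rect",r)
    rep("tray",t); rep("trayparts",T&(W[...,2]>.026)&(W[...,2]<.08))
z=load("top0.npz");W=cloud(z)
for u,v in [(203,215),(300,182),(314,222),(325,256),(321,240),(406,223),(183,204)]: print(u,v,W[v,u].round(4))
E
```

```text
top0.npz 406.0031101451187 cam [ 0.45853674 -0.05857068  1.23877032] bench z 0.0031882966453843143
red 38 mean [ 0.6492 -0.1069  0.0716] min [ 0.6416 -0.1237  0.0553] max [ 0.6576 -0.0919  0.0773]
brass 153 mean [ 0.5262 -0.1503  0.0934] min [ 0.5085 -0.1694  0.0459] max [ 0.5456 -0.1322  0.0992]
magtop 121 mean [ 0.528  -0.1517  0.0992] min [ 0.4997 -0.1797  0.095 ] max [ 0.5565 -0.1234  0.106 ]
axis [-0.94832164 -0.31731068] -2.8187003868483353 [ 0.55915046 -0.13876827] -0.10391765273092583 0.138547160361034 ends [ 0.65769782 -0.10579409] [ 0.42776319 -0.18273077]
tray rect ((584.6580810546875, 247.53375244140625), (319.13427734375, 317.95306396484375), 1.7594507932662964)
tray 7586 mean [0.5742 0.2324 0.0067] min [ 0.4246  0.0856 -0.0064] max [0.7449 0.4087 0.0676]
trayparts 383 mean [0.5782 0.2688 0.0413] min [0.4521 0.117  0.026 ] max [0.6986 0.3649 0.0676]
side0.npz 426.1144541737736 cam [0.47380478 0.68621181 0.59813033] bench z 0.0033711732766321567
red 100 mean [ 0.6468 -0.099   0.0604] min [ 0.6373 -0.2268 -0.0014] max [ 0.6748 -0.0866  0.0731]
brass 83 mean [ 0.526  -0.155
[... 181 characters left out ...]
.94679729 -0.32183053] -2.813930405830464 [ 0.55408993 -0.12612463] -0.10279763097613494 0.14061169776729907 ends [ 0.65141844 -0.09304121] [ 0.42095915 -0.17137776]
tray rect ((577.98193359375, 230.88485717773438), (215.8222198486328, 233.14419555664062), 19.19641876220703)
tray 13375 mean [0.575  0.2492 0.0086] min [ 0.4448  0.0891 -0.0029] max [0.7159 0.3737 0.0628]
trayparts 1248 mean [0.5767 0.287  0.0414] min [0.4979 0.1927 0.0261] max [0.6447 0.3199 0.0628]
203 215 [0.5453 0.1813 0.0078]
300 182 [ 0.6439 -0.1095  0.0622]
314 222 [ 0.5257 -0.1496  0.0929]
325 256 [ 0.4298 -0.186   0.0523]
321 240 [ 0.476  -0.1744  0.0473]
406 223 [ 0.5317 -0.4282  0.0322]
183 204 [0.5768 0.2413 0.0164]
```

```bash
python3 - <<'E'
from h import *
p=load("top0.npz")["p"][:,:,::-1]; q=load("side0.npz")["p"][:,:,::-1]
a=cv2.resize(p[165:275,270:350],None,fx=4.8,fy=4.8,interpolation=3)
b=cv2.resize(q[150:225,235:360],None,fx=3.2,fy=3.2,interpolation=3)
o=np.zeros((540,800,3),np.uint8); o[:a.shape[0],:a.shape[1]]=a; o[:b.shape[0],400:400+b.shape[1]]=b
cv2.imwrite("pics/crop.png",o)
E
```

```text
(no output)
```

View pics/crop.png

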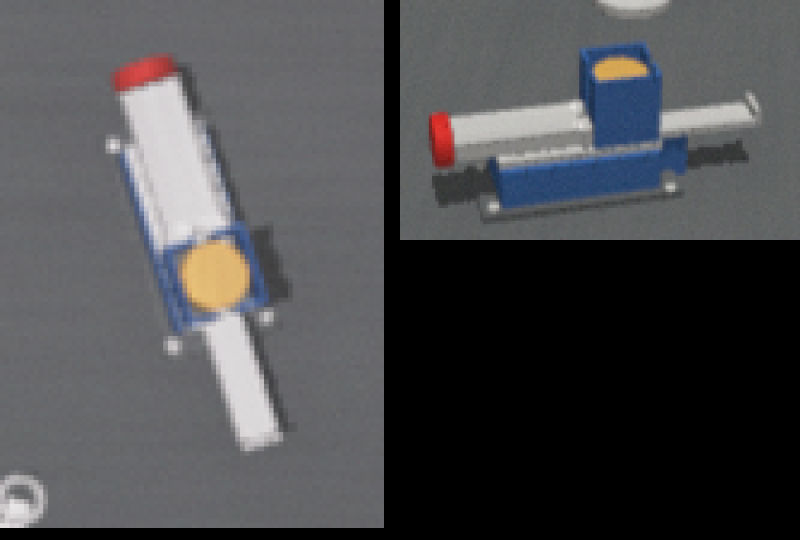

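The crop shows the dispenser axis pointing from the red knob (top) to the tongue lip (bottom), with two clearly separate points for the fit.
- **Magazine axis:** about (0.526, -0.150).
- **Push direction:** about (-0.947, -0.321), which is nearly the tool's -x.
- **Next move:** behind the knob with the fingers shut.

Call:
{"op": "move_arm", "data": {
  "hand": [0,0,0,0,0,0,0,0,0,0],
  "xyz": [
    [0,0,0],
    [0.03,-0.0107,0],
    [0.03,-0.0107,0],
    [0.03,-0.0107,0],
    [0.03,-0.0107,0],
    [0.03,-0.0107,0],
    [0.03,-0.0107,0],
    [0.03,-0.0107,0],
    [0.03,-0.0107,0],
    [0.03,-0.0107,0]
  ],
  "yaw": [0.058,0,0,0,0,0,0,0,0,0],
  "grip_force": 40
}}

```text
clock: 0.93
tcp_pos: [0.4224, -0.3078, 0.1976]
orientation: [-3.1, -0.509, 0.001]
contact_force: [0.1, 0.2, 0.9]
finger_gap: 0.001
finger_force: 0.0
```

Call:
{"op": "move_arm", "data": {
  "hand": [0,0,0,0,0,0,0,0,0,0],
  "xyz": [
    [0.03,-0.0107,0],
    [0.03,-0.0107,0],
    [0.03,-0.0107,0],
    [0.03,-0.0107,0],
    [0.03,-0.0107,0],
    [0.03,-0.0107,0],
    [0.03,-0.0107,0],
    [0.03,-0.0107,0],
    [0.03,-0.0107,0],
    [0.03,-0.0107,0]
  ],
  "yaw": [0,0,0,0,0,0,0,0,0,0]
}}

```text
clock: 1.77
tcp_pos: [0.6724, -0.1105, 0.1973]
orientation: [-3.1, -0.51, 0.001]
contact_force: [0.9, -0.6, 0.5]
finger_gap: 0.0
finger_force: 0.0
```

```bash
cat >> h.py <<'E'
from scipy.spatial.transform import Rotation as Ro
def go(target,psi=None):
    "remaining shift in tool axes to a world point"
    from bench import bot
    s=bot.read_state(); R=Ro.from_rotvec(s["orientation"]).as_matrix()
    print("t",round(s["clock"],2),"tcp",np.round(s["tcp_pos"],4),"psi",np.degrees(np.arctan2(R[1,0],R[0,0])).round(2),"tilt",R[2].round(3),"gap",round(s["finger_gap"],3),"F",np.round(s["contact_force"],1),"ff",s["finger_force"])
    print("shift",(R.T@(np.array(target)-s["tcp_pos"])).round(4))
E
python3 - <<'E'
from h import *
go([.6946,-.0929,.042])
# tray: fit model outline 205mm square on white pixels near wall top
z=load("side0.npz");W=cloud(z);S=z["p"].astype(int)
for n in ("top0.npz","side0.npz"):
    z=load(n);W=cloud(z);h=W[...,2]
    m=(h>.014)&(h<.026)&(z["p"].min(-1)>110)&(np.hypot(W[...,0]-.577,W[...,1]-.241)<.16)
    q=W[m][:,:2]; 
    from scipy.optimize import minimize
    def cost(t):
        c,s=np.cos(t[2]),np.sin(t[2]); e=np.abs((q-t[:2])@np.array([[c,-s],[s,c]]))
        f=np.minimum(np.abs(e-.1005),np.where(e.max(1,keepdims=True)<.104,np.abs(e-0),1)).min(1)
        return np.minimum(f,.012).mean()
    r=min((minimize(cost,[.577+a,.241+b,np.radians(t)],method="Nelder-Mead") for a in(-.01,0,.01) for b in(-.01,0,.01) for t in (14,18,22)),key=lambda r:r.fun)
    x=r.x;c,s=np.cos(x[2]),np.sin(x[2]); print(n,len(q),r.fun,x[:2],np.degrees(x[2]))
    for sx in(-1,1):
        for sy in(-1,1): print(sx,sy,(x[0]+.05*(c*sx-s*sy)).round(4),(x[1]+.05*(s*sx+c*sy)).round(4))
E
```

```text
t 1.77 tcp [ 0.6724 -0.1105  0.1973] psi 18.68 tilt [-0.001 -0.    -1.   ] gap 0.0 F [ 0.9 -0.6  0.5] ff 0.0
shift [ 0.0268 -0.0095  0.1553]
top0.npz 698 0.001961561406327051 [0.57846229 0.24059774] 19.126473684735224
-1 -1 0.5476 0.177
-1 1 0.5148 0.2715
1 -1 0.6421 0.2097
1 1 0.6093 0.3042
side0.npz 2636 0.0017936274518834535 [0.57564732 0.24467594] 19.207410346700915
-1 -1 0.5449 0.181
-1 1 0.512 0.2754
1 -1 0.6393 0.2139
1 1 0.6064 0.3083
```

Pocket centre is about (0.546, 0.179), with the tray yaw at 19.2°. Now I lower the fingers behind the knob.

Call:
{"op": "move_arm", "data": {
  "hand": [0,0,0,0,0,0,0,0],
  "xyz": [
    [0.027,-0.0095,0],
    [0,0,0.03],
    [0,0,0.03],
    [0,0,0.03],
    [0,0,0.03],
    [0,0,0.025],
    [0,0,0.01],
    [0,0,0]
  ],
  "yaw": [0,0,0,0,0,0,0,0]
}}

```text
clock: 2.43
tcp_pos: [0.6917, -0.0938, 0.0392]
orientation: [-3.098, -0.509, 0.01]
contact_force: [-0.6, 0.9, 0.4]
finger_gap: 0.002
finger_force: 0.0
```

```bash
python3 - <<'E'
from h import *
from bench import imaging
go([.6567,-.1057,.042])
p,d=imaging.grab_frame("side"); cv2.imwrite("pics/s1.png",cv2.resize(p[120:240,200:360,::-1],None,fx=4,fy=4))
E
```

```text
t 2.43 tcp [ 0.6917 -0.0938  0.0392] psi 18.67 tilt [-0.006 -0.003 -1.   ] gap 0.002 F [-0.6  0.9  0.4] ff 0.0
shift [-0.037   0.0001 -0.0026]
```

View pics/s1.png

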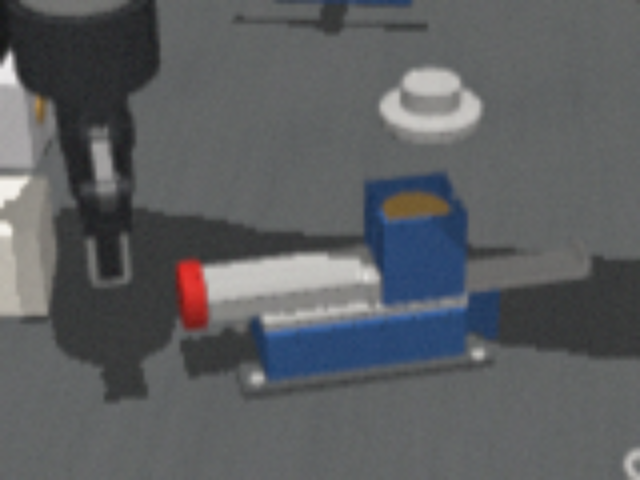

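The closed fingers at (110,270) stand behind the red knob at (190,295), lined up and with a gap. I push in moderate steps.

Call:
{"op": "move_arm", "data": {
  "hand": [0,0,0,0,0,0,0,0,0,0],
  "xyz": [
    [-0.01,0,-0.002],
    [-0.01,0,0],
    [-0.008,0,0],
    [-0.008,0,0],
    [-0.008,0,0],
    [-0.008,0,0],
    [-0.008,0,0],
    [-0.008,0,0],
    [-0.008,0,0],
    [-0.008,0,0]
  ],
  "yaw": [0,0,0,0,0,0,0,0,0,0]
}}

```text
clock: 3.32
tcp_pos: [0.6137, -0.1212, 0.0448]
orientation: [-3.1, -0.509, 0.0]
contact_force: [0.0, -0.2, -0.1]
finger_gap: 0.001
finger_force: 0.0
```

```bash
python3 - <<'E'
from h import *
go([.6567-.074*.947+.011*.947,-.1057-.074*.321+.011*.321,.042])
E
```

```text
t 3.32 tcp [ 0.6137 -0.1212  0.0448] psi 18.66 tilt [-0. -0. -1.] gap 0.001 F [ 0.  -0.2 -0.1] ff 0.0
shift [-0.0172 -0.0009  0.0028]
```

Zero force is suspicious, so I look.

```bash
python3 - <<'E'
from h import *
from bench import imaging
p,d=imaging.grab_frame("side"); q,_=imaging.grab_frame("top")
a=cv2.resize(p[130:230,220:360,::-1],(560,400)); b=cv2.resize(q[160:270,285:345,::-1],(218,400))
cv2.imwrite("pics/s2.png",np.hstack([a,b]))
E
```

```text
(no output)
```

View pics/s2.png

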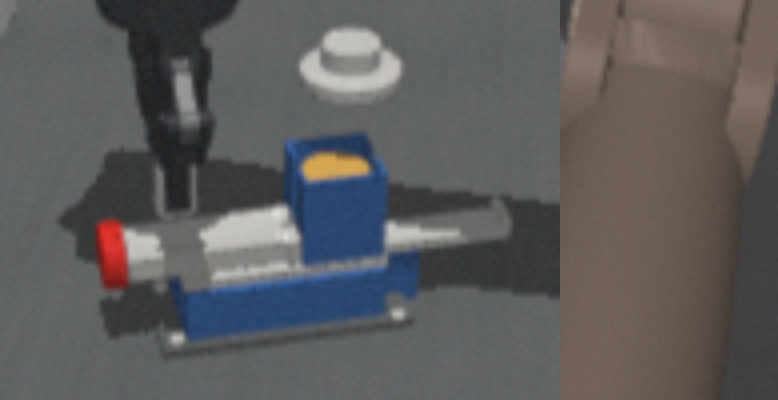

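```bash
python3 - <<'E'
from h import *
z=load("side0.npz")
def pr(X):
    c=z["R"]@np.array(X)+z["t"]; return (c[:2]/c[2]*[z["fx"],z["fy"]]+[z["cx"],z["cy"]]).round(1),c[2].round(3)
print("tip then",pr([.6917,-.0938,.039]),"now",pr([.6137,-.1212,.0448]), "knob",pr([.6567,-.1057,.053]))
from bench import imaging
p,d=imaging.grab_frame("side"); z2=dict(z); z2["d"]=d; W=cloud(z2)
for v in range(165,200,4): print(v,W[v,258:274:5].round(3).tolist())
print("knob",W[193,246:252].round(3).tolist())
E
```

```text
tip then (array([228.3, 201.2]), np.float64(0.975)) now (array([263.7, 194.3]), np.float64(0.987)) knob (array([243.9, 194.1]), np.float64(0.974))
165 [[0.621, -0.108, 0.13], [0.603, -0.063, 0.157], [0.593, -0.07, 0.154], [0.621, -0.334, -0.001]]
169 [[0.622, -0.109, 0.12], [0.607, -0.087, 0.133], [0.597, -0.092, 0.131], [0.618, -0.315, -0.002]]
173 [[0.625, -0.122, 0.101], [0.611, -0.106, 0.112], [0.601, -0.118, 0.105], [0.615, -0.292, -0.001]]
177 [[0.653, -0.269, -0.001], [0.612, -0.11, 0.099], [0.602, -0.118, 0.094], [0.612, -0.269, 0.001]]
181 [[0.649, -0.248, -0.001], [0.612, -0.108, 0.09], [0.602, -0.116, 0.085], [0.61, -0.252, -0.001]]
185 [[0.647, -0.231, -0.002], [0.617, -0.138, 0.06], [0.606, -0.139, 0.06], [0.594, -0.138, 0.061]]
189 [[0.626, -0.12, 0.059], [0.615, -0.121, 0.059], [0.603, -0.123, 0.059], [0.592, -0.122, 0.06]]
193 [[0.624, -0.104, 0.059], [0.612, -0.105, 0.06], [0.601, -0.105, 0.06], [0.59, -0.108, 0.059]]
197 [[0.622, -0.095, 0.055], [0.612, -0.102, 0.05], [0.601, -0.106, 0.049], [0.591, -0.111, 0.046]]
knob [[0.649, -0.094, 0.064], [0.646, -0.091, 0.067], [0.644, -0.092, 0.066], [0.642, -0.094, 0.065], [0.64, -0.096, 0.064], [0.638, -0.095, 0.064]]
```

```bash
python3 - <<'E'
from h import *
z=load("side0.npz");W=cloud(z)
m=np.zeros((420,560),bool); m[20:75,415:470]=1
q=W[m&(W[...,1]<-.35)&(W[...,1]>-.6)&(W[...,2]>.1)&(abs(W[...,0]-.2)<.12)]
print(len(q),q.min(0),q.max(0)); l=q[q[:,2]<q[:,2].min()+.025]; print(len(l),l.mean(0),l.min(0),l.max(0))
from bench import imaging,bot
p,d=imaging.grab_frame("side"); z2=dict(z); z2["d"]=d; W=cloud(z2)
m=np.zeros((420,560),bool); m[130:184,240:285]=1
q=W[m&(W[...,2]>.068)&(W[...,0]>.57)]
for h in np.arange(.07,.2,.01):
    s=q[abs(q[:,2]-h)<.005]
    if len(s): print(h.round(3),len(s),s.mean(0).round(3),np.ptp(s,0).round(3))
s=bot.read_state();print(s["qpos"],s["tcp_pos"])
E
```

```text
1376 [ 0.1564894  -0.55853444  0.24249638] [ 0.23479534 -0.41080491  0.36429387]
160 [ 0.19632487 -0.4794811   0.25603602] [ 0.16777142 -0.53593712  0.24249638] [ 0.22507169 -0.42854912  0.26736881]
0.08 13 [ 0.613 -0.115  0.082] [0.024 0.013 0.006]
0.09 37 [ 0.612 -0.11   0.09 ] [0.024 0.018 0.01 ]
0.1 41 [ 0.611 -0.11   0.1  ] [0.023 0.016 0.009]
0.11 36 [ 0.611 -0.109  0.109] [0.022 0.014 0.01 ]
0.12 13 [ 0.618 -0.106  0.123] [0.035 0.035 0.009]
0.13 41 [ 0.608 -0.094  0.13 ] [0.043 0.059 0.01 ]
0.14 31 [ 0.608 -0.088  0.141] [0.035 0.05  0.008]
0.15 58 [ 0.608 -0.089  0.15 ] [0.046 0.055 0.009]
0.16 77 [ 0.605 -0.084  0.16 ] [0.051 0.076 0.01 ]
0.17 117 [ 0.602 -0.08   0.17 ] [0.053 0.067 0.01 ]
0.18 114 [ 0.609 -0.095  0.18 ] [0.046 0.067 0.01 ]
0.19 68 [ 0.606 -0.089  0.189] [0.046 0.051 0.01 ]
[-1.94618992e-01  3.53325890e-01 -8.62955301e-02  1.13084844e+00
  1.06334222e-04  2.62139666e+00] [ 0.61447336 -0.12108563  0.04500571]
```

The depth images show the real fingertips about 34 mm above the reported TCP, both shut and open, so the fingers passed over the knob without touching it. I'll use tip z = reported z + 0.034. Next I go back behind the knob and come in lower.

Call:
{"op": "move_arm", "data": {
  "hand": [0,0,0,0,0,0,0,0,0],
  "xyz": [
    [0,0,-0.015],
    [0.03,0,0],
    [0.03,0,0],
    [0.027,0,0],
    [0,0,0],
    [0,0,0.02],
    [0,0,0.02],
    [0,0,0.01],
    [0,0,0]
  ],
  "yaw": [0,0,0,0,0,0,0,0,0]
}}

```text
clock: 4.27
tcp_pos: [0.6947, -0.0929, 0.0066]
orientation: [-3.098, -0.509, 0.008]
contact_force: [-0.5, -0.2, -0.5]
finger_gap: -0.003
finger_force: 0.0
```

```bash
python3 - <<'E'
from h import *
go([.6567+.011*.947,-.1057+.011*.321,.010])
from bench import imaging
z=load("side0.npz"); p,d=imaging.grab_frame("side"); z2=dict(z); z2["d"]=d; W=cloud(z2)
v,u=np.mgrid[:420,:560]
m=(u>205)&(u<246)&(v>150)&(v<225)&(abs(W[...,1]+.085)<.03)&(p.max(-1)<130)&(W[...,2]>.02)
q=W[m&(W[...,0]>.66)]; print("tips min z",np.sort(q[:,2])[:5], q[q[:,2]<.07].mean(0))
E
```

```text
t 4.27 tcp [ 0.6947 -0.0929  0.0066] psi 18.67 tilt [-0.005 -0.002 -1.   ] gap -0.003 F [-0.5 -0.2 -0.5] ff 0.0
shift [-0.0291 -0.     -0.0033]
tips min z [0.03878789 0.03883675 0.03962463 0.04003516 0.04025136] [ 0.69144684 -0.08190226  0.05618582]
```

Tips are now at z ≈ 0.040, level with the knob. I push.

Call:
{"op": "move_arm", "data": {
  "hand": [0,0,0,0,0,0,0,0,0,0],
  "xyz": [
    [-0.01,0,0],
    [-0.01,0,0],
    [-0.008,0,0],
    [-0.008,0,0],
    [-0.008,0,0],
    [-0.008,0,0],
    [-0.008,0,0],
    [-0.008,0,0],
    [-0.008,0,0],
    [-0.008,0,0]
  ],
  "yaw": [0,0,0,0,0,0,0,0,0,0]
}}

```text
clock: 5.15
tcp_pos: [0.6215, -0.119, 0.0116]
orientation: [-3.099, -0.511, -0.015]
contact_force: [13.6, 6.0, -4.4]
finger_gap: -0.002
finger_force: 8.1
```

Call:
{"op": "move_arm", "data": {
  "hand": [0,0,0],
  "xyz": [
    [-0.006,0,0],
    [-0.005,0,0],
    [-0.004,0,0]
  ],
  "yaw": [0,0,0]
}}

```text
clock: 5.4
tcp_pos: [0.6082, -0.1235, 0.0118]
orientation: [-3.098, -0.511, -0.017]
contact_force: [15.5, 5.3, -7.4]
finger_gap: -0.002
finger_force: 8.6
```

```bash
python3 - <<'E'
from h import *
go([.6567-.074*.947+.011*.947,-.1057-.074*.321+.011*.321,.010])
from bench import imaging
p,d=imaging.grab_frame("side")
cv2.imwrite("pics/s3.png",cv2.resize(p[130:230,220:360,::-1],(560,400)))
E
```

```text
t 5.4 tcp [ 0.6082 -0.1235  0.0118] psi 18.75 tilt [ 0.011  0.    -1.   ] gap -0.002 F [15.5  5.3 -7.4] ff 8.60564906266518
shift [-0.0113 -0.0013  0.0016]
```

View pics/s3.png

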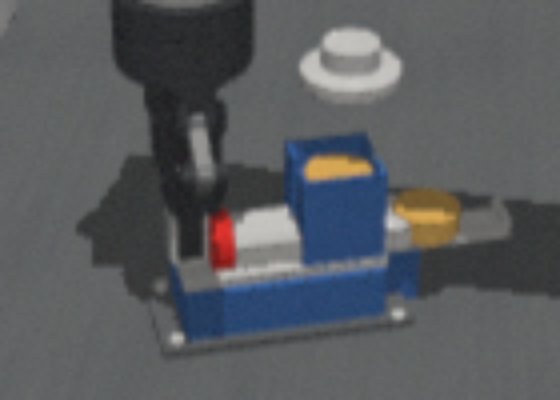

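The knob at (222,238) is being pushed, and the blank is out on the tongue at (427,217). I continue to the hard stop.

Call:
{"op": "move_arm", "data": {
  "hand": [0,0,0,0,0],
  "xyz": [
    [-0.005,0,0],
    [-0.004,0,0],
    [-0.003,0,0],
    [-0.002,0,0],
    [0,0,0]
  ],
  "yaw": [0,0,0,0,0]
}}

```text
clock: 5.87
tcp_pos: [0.597, -0.1272, 0.0118]
orientation: [-3.097, -0.512, -0.023]
contact_force: [21.5, 9.1, -10.4]
finger_gap: 0.001
finger_force: 11.3
```

Call:
{"op": "move_arm", "data": {
  "hand": [0,0,0,0],
  "xyz": [
    [-0.003,0,0],
    [-0.003,0,0],
    [0,0,0],
    [0,0,0]
  ],
  "yaw": [0,0,0,0]
}}

```text
clock: 6.2
tcp_pos: [0.5973, -0.1271, 0.0121]
orientation: [-3.094, -0.515, -0.039]
contact_force: [40.4, 15.0, -21.6]
finger_gap: -0.001
finger_force: 21.3
```

```bash
python3 - <<'E'
from h import *
go([0,0,0])
from bench import imaging
z=load("side0.npz"); p,d=imaging.grab_frame("side"); z2=dict(z); z2["d"]=d; W=cloud(z2)
hsv=cv2.cvtColor(p,cv2.COLOR_RGB2HSV).astype(int); H,S,V=hsv[...,0],hsv[...,1],hsv[...,2]
v,u=np.mgrid[:420,:560]
m=(u>316)&(u<350)&(v>165)&(v<200)&(H>8)&(H<28)&(S>90)&(V>90)
q=W[m]; t=q[q[:,2]>.057]; c=(t.min(0)+t.max(0))/2; print(len(t),"blank top",t.mean(0),c, "s",(c[:2]-[.526,-.150])@[-.947,-.321])
m=(u>255)&(u<290)&(v>170)&(v<205)&((H<6)|(H>174))&(S>150); q=W[m]; print("knob",q.mean(0),q.min(0),q.max(0))
E
```

```text
t 6.2 tcp [ 0.5973 -0.1271  0.0121] psi 18.91 tilt [ 0.025 -0.001 -1.   ] gap -0.001 F [ 40.4  15.  -21.6] ff 21.253612339496613
shift [-0.524  -0.3138 -0.0009]
127 blank top [ 0.4590496  -0.16971481  0.06017901] [ 0.46008013 -0.16957662  0.05977932] s 0.06871020803628927
knob [ 0.57470523 -0.11801637  0.06355935] [ 0.56781238 -0.13546963  0.04734835] [ 0.58079371 -0.09855251  0.09540291]
```

It is at the hard stop: force rises with no further motion, and the blank is 69 mm out. I back off and let the knob follow, then lift and open.

Call:
{"op": "move_arm", "data": {
  "hand": [0,0,0,0,0,0,0,0,0,0],
  "xyz": [
    [0.008,0,0],
    [0.012,0,0],
    [0.012,0,0],
    [0.012,0,0],
    [0.012,0,0],
    [0.012,0,0],
    [0.012,0,0],
    [0.012,0,0],
    [0.015,0,0],
    [0.015,0,0]
  ],
  "yaw": [0,0,0,0,0,0,0,0,0,0]
}}

```text
clock: 7.08
tcp_pos: [0.7005, -0.0922, 0.011]
orientation: [3.1, 0.509, 0.002]
contact_force: [0.1, -0.0, 0.0]
finger_gap: -0.004
finger_force: 0.0
```

Call:
{"op": "move_arm", "data": {
  "hand": [0.085,0.085,0.085,0.085,0.085],
  "xyz": [
    [0,0,-0.03],
    [0,0,-0.03],
    [0,0,-0.03],
    [0,0,-0.03],
    [0,0,0]
  ],
  "yaw": [0,0,0,0,0]
}}

```text
clock: 7.5
tcp_pos: [0.7025, -0.0928, 0.1385]
orientation: [3.097, 0.509, 0.017]
contact_force: [1.0, -0.2, 1.2]
finger_gap: 0.706
finger_force: 0.0
```

```bash
python3 - <<'E'
from h import *
go([.4605,-.1713,.13])
E
```

```text
t 7.5 tcp [ 0.7025 -0.0928  0.1385] psi 18.66 tilt [ 0.01   0.005 -1.   ] gap 0.706 F [ 1.  -0.2  1.2] ff 0.0
shift [-0.2545 -0.003   0.0059]
```

Call:
{"op": "move_arm", "data": {
  "hand": [0.085,0.085,0.085,0.085,0.085,0.085,0.085,0.085,0.085,0.085],
  "xyz": [
    [-0.03,0,0],
    [-0.03,0,0],
    [-0.03,0,0],
    [-0.03,0,0],
    [-0.03,0,0],
    [-0.03,0,0],
    [-0.03,-0.003,0],
    [-0.03,0,0],
    [-0.0145,0,0],
    [0,0,0]
  ],
  "yaw": [0,0,0,0,0,0,0,0,0,0]
}}

```text
clock: 8.33
tcp_pos: [0.4553, -0.1715, 0.131]
orientation: [3.1, 0.506, 0.001]
contact_force: [0.9, -0.8, -0.1]
finger_gap: 0.995
finger_force: 0.0
```

```bash
python3 - <<'E'
from h import *
go([.4605,-.1713,.010])
from bench import imaging
z=load("side0.npz"); p,d=imaging.grab_frame("side"); z2=dict(z); z2["d"]=d; W=cloud(z2)
cv2.imwrite("pics/s4.png",cv2.resize(p[90:230,220:400,::-1],(720,560)))
hsv=cv2.cvtColor(p,cv2.COLOR_RGB2HSV).astype(int); H,S,V=hsv[...,0],hsv[...,1],hsv[...,2]
v,u=np.mgrid[:420,:560]
m=(u>316)&(u<350)&(v>165)&(v<200)&(H>8)&(H<28)&(S>90)&(V>60)
q=W[m]; t=q[(q[:,2]>.057)&(q[:,2]<.066)]; c=(t.min(0)+t.max(0))/2; print(len(t),"blank top",t.mean(0),c, "s",(c[:2]-[.526,-.150])@[-.947,-.321])
m=(u>230)&(u<290)&(v>170)&(v<215)&((H<6)|(H>174))&(S>150); q=W[m]; print("knob",q.mean(0))
E
```

```text
t 8.33 tcp [ 0.4553 -0.1715  0.131 ] psi 18.53 tilt [ 0.001  0.001 -1.   ] gap 0.995 F [ 0.9 -0.8 -0.1] ff 0.0
shift [0.0049 0.0013 0.121 ]
130 blank top [ 0.45999561 -0.16912311  0.06015352] [ 0.46017452 -0.17029885  0.06012056] s 0.06885266337083089
knob [ 0.64682667 -0.09903434  0.06051556]
```

View pics/s4.png

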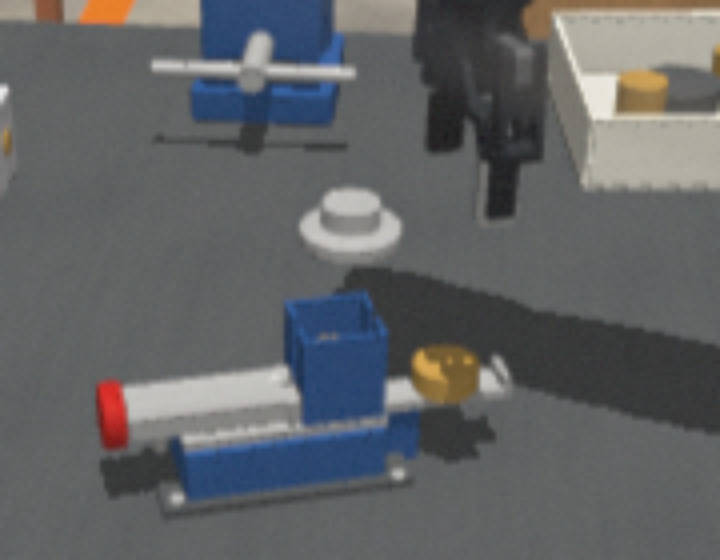

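The slide is back out (knob at (112,413)), the stack has dropped, and the blank sits on the tongue at (446,373). I descend over it.

Call:
{"op": "move_arm", "data": {
  "hand": [0.085,0.085,0.085,0.085,0.085,0.085],
  "xyz": [
    [0.005,0.001,0],
    [0,0,0.03],
    [0,0,0.03],
    [0,0,0.03],
    [0,0,0.02],
    [0,0,0]
  ],
  "yaw": [0,0,0,0,0,0]
}}

```text
clock: 8.88
tcp_pos: [0.4613, -0.1686, 0.0154]
orientation: [-3.096, -0.511, 0.009]
contact_force: [-1.5, 0.2, -1.2]
finger_gap: 1.0
finger_force: 0.0
```

Call:
{"op": "move_arm", "data": {
  "hand": [0.085,0.085,0.085],
  "xyz": [
    [0,0,0.006],
    [0,0,0.003],
    [0,0,0]
  ],
  "yaw": [0,0,0]
}}

```text
clock: 9.13
tcp_pos: [0.464, -0.1702, 0.0115]
orientation: [3.099, 0.51, 0.002]
contact_force: [-0.8, -0.6, -0.4]
finger_gap: 0.996
finger_force: 0.0
```

Call:
{"op": "move_arm", "data": {
  "hand": [0.034,0.034,0.034,0.034,0.034,0.034,0.034,0.034],
  "xyz": [
    [0,0,0],
    [0,0,0],
    [0,0,0],
    [0,0,0],
    [0,0,0],
    [0,0,0],
    [0,0,0],
    [0,0,0]
  ],
  "yaw": [0,0,0,0,0,0,0,0],
  "grip_force": 40
}}

```text
clock: 9.8
tcp_pos: [0.4633, -0.1704, 0.0119]
orientation: [3.099, 0.509, 0.002]
contact_force: [-1.3, -0.4, 5.3]
finger_gap: 0.451
finger_force: 39.9
```

```bash
python3 - <<'E'
from h import *
go([.4605,-.1713,.010])
from bench import imaging
z=load("side0.npz"); p,d=imaging.grab_frame("side"); z2=dict(z); z2["d"]=d; W=cloud(z2)
v,u=np.mgrid[:420,:560]
m=(u>310)&(u<355)&(v>150)&(v<205)&(p.max(-1)<110)&(W[...,2]>.02)&(W[...,2]<.1)&(abs(W[...,1]+.15)<.03)
print("near finger z",np.sort(W[m][:,2])[:8].round(4))
cv2.imwrite("pics/s5.png",cv2.resize(p[110:230,260:380,::-1],(560,560)))
E
```

```text
t 9.8 tcp [ 0.4633 -0.1704  0.0119] psi 18.66 tilt [ 0.001  0.001 -1.   ] gap 0.451 F [-1.3 -0.4  5.3] ff 39.92648005485535
shift [-0.003  -0.0001  0.0019]
near finger z [0.02   0.0216 0.0217 0.0222 0.0222 0.0226 0.0227 0.023 ]
```

View pics/s5.png

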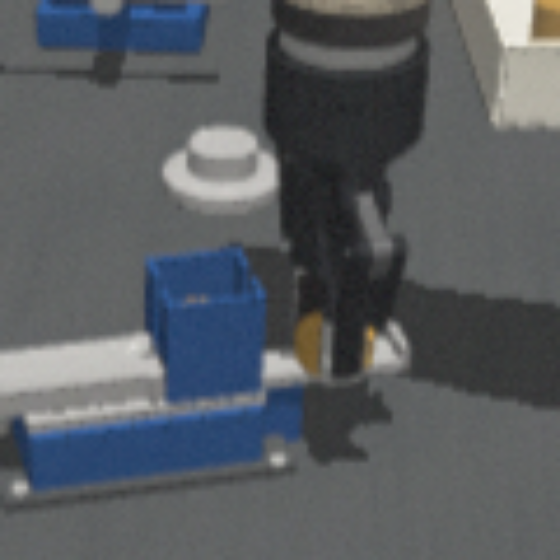

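The blank is gripped (opening about 39 mm, 40 N), with the finger tips about level with its underside at (345,372). I lift it and carry it over.

Call:
{"op": "move_arm", "data": {
  "hand": [0.034,0.034,0.034,0.034,0.034,0.034],
  "xyz": [
    [0,0,-0.01],
    [0,0,-0.02],
    [0,0,-0.03],
    [0,0,-0.03],
    [0,0,-0.03],
    [0,0,0]
  ],
  "yaw": [0,0,0,0,0,0]
}}

```text
clock: 10.35
tcp_pos: [0.4655, -0.1712, 0.1375]
orientation: [3.096, 0.509, 0.012]
contact_force: [1.0, -0.7, -0.4]
finger_gap: 0.452
finger_force: 40.3
```

Call:
{"op": "move_arm", "data": {
  "hand": [0.034,0.034,0.034,0.034,0.034,0.034,0.034,0.034,0.034,0.034],
  "xyz": [
    [0.0159,-0.0253,0],
    [0.0159,-0.0253,0],
    [0.0159,-0.0253,0],
    [0.0159,-0.0253,0],
    [0.0159,-0.0253,0],
    [0.0159,-0.0253,0],
    [0.0159,-0.0253,0],
    [0.0159,-0.0253,0],
    [0.0159,-0.0253,0],
    [0.0159,-0.0253,0]
  ],
  "yaw": [0,0,0,0,0,0,0,0,0,0]
}}

```text
clock: 11.18
tcp_pos: [0.5323, 0.1219, 0.1311]
orientation: [3.1, 0.51, -0.0]
contact_force: [0.3, -1.2, 0.1]
finger_gap: 0.447
finger_force: 40.4
```

Call:
{"op": "move_arm", "data": {
  "hand": [0.034,0.034,0.034,0.034],
  "xyz": [
    [0.0159,-0.0253,0],
    [0.0159,-0.0253,0],
    [0,0,0],
    [0,0,0]
  ],
  "yaw": [0,0,0,0]
}}

```text
clock: 11.52
tcp_pos: [0.5461, 0.1797, 0.1305]
orientation: [3.099, 0.513, -0.002]
contact_force: [-0.2, 0.2, -0.9]
finger_gap: 0.451
finger_force: 40.4
```

```bash
python3 - <<'E'
from h import *
go([.546,.179,-.026])
from bench import imaging
z=load("side0.npz"); p,d=imaging.grab_frame("side"); z2=dict(z); z2["d"]=d; W=cloud(z2)
hsv=cv2.cvtColor(p,cv2.COLOR_RGB2HSV).astype(int); H,S,V=hsv[...,0],hsv[...,1],hsv[...,2]
m=(H>8)&(H<28)&(S>90)&(V>60)&(abs(W[...,0]-.546)<.06)&(abs(W[...,1]-.179)<.06)&(W[...,2]>.05)
q=W[m];print("brass",len(q),q.min(0),q.max(0))
m=(p.max(-1)<110)&(abs(W[...,0]-.546)<.05)&(abs(W[...,1]-.2)<.04)&(W[...,2]>.08)
print("tip z",np.sort(W[m][:,2])[:6].round(4))
cv2.imwrite("pics/s6.png",cv2.resize(p[120:400,150:390,::-1],(480,560)))
E
```

```text
t 11.52 tcp [0.5461 0.1797 0.1305] psi 18.81 tilt [-0.001  0.    -1.   ] gap 0.451 F [-0.2  0.2 -0.9] ff 40.40258824825287
shift [-1.000e-04  6.000e-04  1.565e-01]
brass 137 [0.51867324 0.16466665 0.16413963] [0.59773184 0.22606048 0.47588729]
tip z [0.1641 0.1642 0.1643 0.1643 0.1643 0.1647]
```

View pics/s6.png

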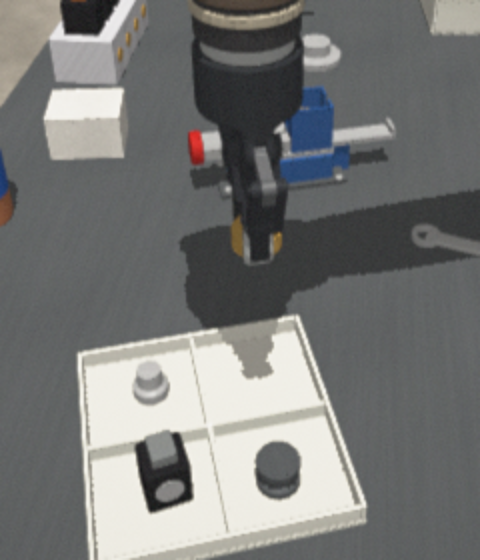

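The blank is held flat at (257,240) above the empty pocket, its underside at z ≈ 0.164. The floor should be reached at reported z ≈ -0.029, so I descend to just above that.

Call:
{"op": "move_arm", "data": {
  "hand": [0.034,0.034,0.034,0.034,0.034,0.034,0.034,0.034,0.034],
  "xyz": [
    [0,0,0.02],
    [0,0,0.025],
    [0,0,0.025],
    [0,0,0.025],
    [0,0,0.02],
    [0,0,0.02],
    [0,0,0.01],
    [0,0,0.005],
    [0,0,0]
  ],
  "yaw": [0,0,0,0,0,0,0,0,0]
}}

```text
clock: 12.32
tcp_pos: [0.5457, 0.1775, -0.0197]
orientation: [3.1, 0.508, -0.002]
contact_force: [-0.7, -0.6, -0.7]
finger_gap: 0.448
finger_force: 40.4
```

Call:
{"op": "move_arm", "data": {
  "hand": [0.034,0.034,0.034],
  "xyz": [
    [0,0,0.003],
    [0,0,0],
    [0,0,0]
  ],
  "yaw": [0,0,0]
}}

```text
clock: 12.57
tcp_pos: [0.5471, 0.1787, -0.0211]
orientation: [-3.1, -0.509, -0.003]
contact_force: [0.1, 0.6, -1.3]
finger_gap: 0.447
finger_force: 40.4
```

Call:
{"op": "move_arm", "data": {
  "hand": [0.034,0.034,0.034,0.034],
  "xyz": [
    [0,0,0.003],
    [0,0,0.002],
    [0,0,0],
    [0,0,0]
  ],
  "yaw": [0,0,0,0]
}}

```text
clock: 12.9
tcp_pos: [0.5462, 0.1786, -0.0272]
orientation: [3.1, 0.51, -0.0]
contact_force: [0.0, 0.7, 1.1]
finger_gap: 0.451
finger_force: 40.4
```

Call:
{"op": "move_arm", "data": {
  "hand": [0.034,0.034,0.034],
  "xyz": [
    [0,0,0.002],
    [0,0,0],
    [0,0,0]
  ],
  "yaw": [0,0,0]
}}

```text
clock: 13.15
tcp_pos: [0.5464, 0.1786, -0.029]
orientation: [-3.1, -0.51, -0.0]
contact_force: [0.5, 0.6, 0.5]
finger_gap: 0.448
finger_force: 40.5
```

Call:
{"op": "move_arm", "data": {
  "hand": [0.034,0.034,0.034],
  "xyz": [
    [0,0,0.0015],
    [0,0,0],
    [0,0,0]
  ],
  "yaw": [0,0,0]
}}

```text
clock: 13.4
tcp_pos: [0.5465, 0.1787, -0.0291]
orientation: [-3.1, -0.51, -0.002]
contact_force: [-2.7, -0.6, 10.8]
finger_gap: 0.448
finger_force: 41.5
```

It has touched the floor (11 N). I open a little, staying inside the pocket walls, and lift.

Call:
{"op": "move_arm", "data": {
  "hand": [0.044,0.048,0.052,0.055,0.055,0.055],
  "xyz": [
    [0,0,0],
    [0,0,0],
    [0,0,0],
    [0,0,0],
    [0,0,0],
    [0,0,0]
  ],
  "yaw": [0,0,0,0,0,0]
}}

```text
clock: 13.9
tcp_pos: [0.5462, 0.1785, -0.0309]
orientation: [3.1, 0.509, -0.001]
contact_force: [-0.6, 0.1, -1.2]
finger_gap: 0.644
finger_force: 0.0
```

Call:
{"op": "move_arm", "data": {
  "hand": [0.055,0.055,0.055,0.055,0.055,0.055,0.055,0.055,0.055],
  "xyz": [
    [0,0,-0.005],
    [0,0,-0.01],
    [0,0,-0.02],
    [0,0,-0.03],
    [0,0,-0.03],
    [0,0,-0.03],
    [0,0,-0.03],
    [0,0,-0.03],
    [0,0,0]
  ],
  "yaw": [0,0,0,0,0,0,0,0,0]
}}

```text
clock: 14.65
tcp_pos: [0.549, 0.1794, 0.1623]
orientation: [-3.098, -0.509, -0.016]
contact_force: [0.7, -0.3, 0.9]
finger_gap: 0.647
finger_force: 0.0
```

```bash
python3 - <<'E'
from h import *
go([.546,.179,.1])
from bench import imaging
z=load("side0.npz"); p,d=imaging.grab_frame("side"); z2=dict(z); z2["d"]=d; W=cloud(z2)
hsv=cv2.cvtColor(p,cv2.COLOR_RGB2HSV).astype(int); H,S,V=hsv[...,0],hsv[...,1],hsv[...,2]
m=(H>8)&(H<28)&(S>90)&(V>60)&(abs(W[...,0]-.546)<.05)&(abs(W[...,1]-.179)<.05)&(W[...,2]<.03)
q=W[m];print("brass",len(q),q.min(0),q.max(0)); t=q[q[:,2]>.017]; print(t.mean(0),t[:,2].std())
v,u=np.mgrid[:420,:560]
m=(u>230)&(u<290)&(v>170)&(v<215)&((H<6)|(H>174))&(S>150); print("knob",W[m].mean(0))
cv2.imwrite("pics/s7.png",cv2.resize(p[120:400,150:390,::-1],(480,560)))
E
```

```text
t 14.65 tcp [0.549  0.1794 0.1623] psi 18.67 tilt [ 0.011  0.    -1.   ] gap 0.647 F [ 0.7 -0.3  0.9] ff 0.0
shift [-0.0037 -0.0006  0.0622]
brass 385 [0.52398423 0.16099126 0.00601433] [0.56209378 0.19953504 0.02310885]
[0.54221212 0.18101909 0.01955666] 0.0009878354368646996
knob [ 0.64349261 -0.08360705  0.07117105]
```

View pics/s7.png

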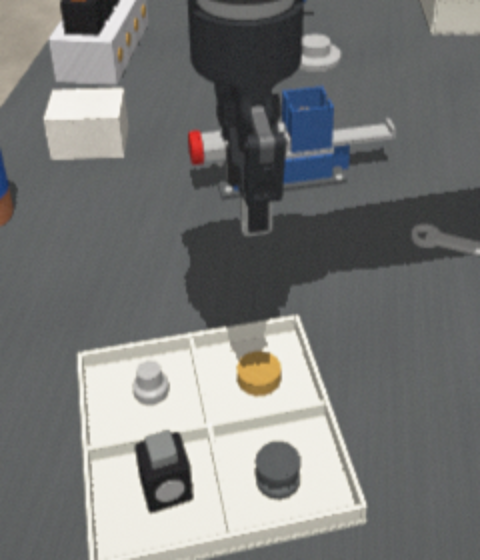

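The blank lies flat in the empty pocket at (259,373), with its top at z ≈ 0.0196. The knob is out at (196,147), the other parts have not moved, and the gripper is clear.

```bash
python3 -c "
from bench import bot
print(bot.close_job())"
```

```text
the job is handed in; nothing more can be done
None
```

I dispensed one blank, laid it flat in the empty pocket and let the knob spring back out, then handed the job in at about 15 s of the 51 s allowed; no verdict was returned.

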